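# Weigh a drill chuck on the counter balance

### The job

Weigh the drill chuck that stands on the counter balance: put the right weight (or weights) on the empty pan, then slide the rider along its bar until the beam comes to rest level. Leave the chuck standing on its pan and do not disturb the other things on the counter.

Things in the scene. Friction and masses are not known exactly. Their poses are not given: they have to be found in the camera images.
- balance: counter balance, fixed; grey base 110 x 310 x 30 mm (x, y, z); origin at the centre of its underside. The beam runs along its y, pivot 75 mm up; a round rider bar (part of the beam) runs parallel at its x = -90 mm, 75 mm up when level. A white dial plate 70 mm wide, up to 163 mm high, stands over the pivot at its x = +22 mm; needle and centre mark on the far (+x) side.
- beam (a joint): tilt of the beam, rad: 0 level, + load pan (balance +y side) high, - load pan low; stops at -0.12 (the start) and +0.12. A weak spring centres it: 1 g too much on a pan tilts it by 0.0037 rad, so it lies on a stop when more than about 32 g out. It swings for a second or so before it settles.
- rider (a joint): distance of the rider from the middle of its bar, m, 0 to 0.12 towards balance -y (the weights' side). Rider 130 g, pan arms 120 mm: at d metres it is worth d / 0.12 x 130 g on the weights pan, 1.08 g per mm. It rubs on the bar (about 0.7 N to slide) and stays where it is left.
- rider_knob (a point): middle of the rider's upright steel knob, 14 mm diameter, 35 mm tall; below it a dark block 26 x 20 mm (x, y), 24 mm high, slides on the bar: the block's top is 18 mm below this point, the knob's top 17 mm above. It rises and falls with the beam.
- pan_load_top (a point): centre of the top face of the load pan, a flat steel disc of 104 mm diameter, 5 mm thick, on the balance's +y side, 120 mm from the middle; 115 mm above the table when level, moving straight up and down 14.4 mm each way. The pans stay horizontal; where on a pan a thing stands makes no difference.
- pan_weights_top (a point): centre of the top face of the other, empty pan, the same, on the balance's -y side. Holding it down at the level height takes the force (weight) that is missing on it.
- chuck_center (a point): drill chuck, the thing to be weighed: dark steel, 42 mm diameter, 55 mm tall (jaws to 66 mm), standing on the load pan from the start; its mass is unknown, 180 to 420 g. Point half-way up.
- weight100_center (a point): 100 g weight, a plain steel slim cylinder of 23 mm diameter and 30 mm height with a small knob 16 mm wide on top, 46 mm in all; point on its axis half-way up (23 mm above its underside).
- weight200_center (a point): 200 g weight, a plain steel middling cylinder of 32 mm diameter and 32 mm height with a small knob 16 mm wide on top, 48 mm in all; point on its axis half-way up (24 mm above its underside).
- weight300_center (a point): 300 g weight, a plain steel squat cylinder of 42 mm diameter and 28 mm height with a small knob 16 mm wide on top, 44 mm in all; point on its axis half-way up (22 mm above its underside).
- wrench: open-ended wrench, 160 mm, lying; a bystander on the counter, origin at its underside
- tape: tape measure, 55 x 52 x 26 mm; a bystander on the counter, origin at its underside
- carton: small carton, 70 x 90 x 50 mm; a bystander on the counter, origin at its underside
- jar: jar with a lid, 60 mm across, 85 mm tall; a bystander on the counter, origin at its underside
- driver: cordless stick screwdriver, 180 mm long, lying; a bystander on the counter, origin at its underside
- bitcase: flat bit case, 100 x 60 x 22 mm; a bystander on the counter, origin at its underside
- discs: stack of cutting discs, 115 mm across, 18 mm high; a bystander on the counter, origin at its underside

How it is judged:
At the end, for the whole second after the job is handed in: The beam rests within 0.02 rad of level (0.02 rad is 2.4 mm at each pan) and no longer swings (under 0.03 rad/s); at least one of the three weights is on the weights pan; the chuck stands upright on the load pan, its axis within 45 mm of the pan's centre (value of joint beam between -0.02 and 0.02 rad and velocity of joint beam between -0.03 and 0.03 rad/s and ((horizontal distance between weight100_center and pan_weights_top below 0.052 m and z of weight100_center in the frame of pan_weights_top between 0.008 and 0.035 m) or (horizontal distance between weight200_center and pan_weights_top below 0.052 m and z of weight200_center in the frame of pan_weights_top between 0.008 and 0.035 m) or (horizontal distance between weight300_center and pan_weights_top below 0.052 m and z of weight300_center in the frame of pan_weights_top between 0.008 and 0.035 m)) and horizontal distance between chuck_center and pan_load_top below 0.045 m and angle between chuck_center's own z axis and vertical below 0.15 rad and z of chuck_center in the frame of pan_load_top between 0.02 and 0.035 m); the robot touches nothing.
It fails at once if the chuck is lifted off or knocked over (z of chuck_center in the frame of pan_load_top above 0.045 m or angle between chuck_center's own z axis and vertical above 0.5 rad).
It fails at once if a bystander is moved by more than 30 mm (distance of any of wrench, tape, carton, jar, driver, bitcase, discs from where it was at the start of the episode above 0.03 m).
It also fails if it takes over 72 s, if anything falls off the work surface, if the arm or the gripper's body presses on something with over 40 N, if the wrist force passes 120 N, or if a joint passes its speed limit or range.

### The arm

A 6-joint arm with a two-finger parallel gripper is mounted at the origin on the work surface. World frame = base frame: x ahead of the robot, y to its left, z up, the work surface at z = 0. Lengths are in m, angles in rad, forces in N, time in s.
With the tool pointing down it reaches from about 0.25 to 0.725 m from the base axis. Payload 9.7 kg.
Tool frame: the origin (TCP) lies midway between the tips of the shut fingers; the grasp point (between the pads) lies 19 mm behind it; z points along the fingers, y is the line along which they close (so a half turn about z gives the same grasp; the last joint's range is limited). The gripper opens to 85 mm and grips with 20 to 120 N. Pads are 22 mm wide; open, the fingers measure 114 mm over their backs; the gripper's body (76 mm by 85 mm) begins 54 mm behind the grasp point. The pads swing forward as they close: fully open they stand 13 mm farther back than shut.
Start: joints at [1.337, 0.087, 0.176, 1.66, 0, 1.571], TCP at [0.127, 0.535, 0.231] pointing down, gripper open.
Joint ranges: [-3.13, 3.13], [-0.85, 1.81], [-1.15, 1.24], [-2.2, 2.28], [-1.44, 1.52], [-3.14, 3.14]. Speed limits (rad/s): [2.22, 2.22, 2.57, 3.14, 3.14, 3.14].

### API

Orientations are given as a unit quaternion [w, x, y, z].
In Python, from plant import * gives the robot as it stands.
- The arm moves only by the tool arm_command, never from a script. Its argument "motion" is a list of rows, each an object with "jaw": the opening, from 0 (shut) to 1 (fully open); "xyz": the shift along the tool's x, y, z in units of 10 cm (1.0 is 10 cm), a list of three; "turn": the turn, a rotation vector about the tool's x, y, z in units of 360 degrees (1.0 is 360 degrees), a list of three. A call has 1 to 20 rows; each row is the pose to reach, as a shift and turn from the pose commanded when the call began, along the tool's axes at that moment, turning the shorter way round; what a row does not reach only later rows make up. A row lasts 1/10 s, in which the tool goes at most 50 mm and 8.59 degrees, less where a joint would pass 70% of its speed; a pose out of reach is approached as far as the arm can. A call with a number of a shift or a turn outside -1 to 1 is refused whole. A call with a gripper value outside its range is refused whole. The fingers move at their own pace and stop on an object; "newtons" is the grip in N (left out, the last holds). Time passes only in rows, so rows that repeat a pose let the fingers close. It gives the time, the measured TCP pose, the force, the opening and the grip force at its end, in the units of the state.
- observe(): the state, without advancing time (a new reading comes with each control period).
- grab_frame(name): name is "scene" or "top"; returns (picture, depth): 480x640x3 uint8, red, green, blue; 480x640 float32, m along the optical axis (not along the pixel's ray), 0 where there is no reading.
- get_calibration(name): a dict with "mtx" (3x3 intrinsics, pixels), "world_to_cam" (4x4, takes a point from world to camera coordinates). Camera axes: x right, y down, z forward; pixel columns grow to the right and rows downward; lengths in m; the calibration is good to about 2 mm. A picture is of the moment at which its call begins. get_calibration takes no time and is no camera call.
- hand_in(): hands the job in; it is judged then, once.
Trained networks look in the newest picture that a camera, given by its name, has taken for a name from the list of things; names that differ only in an ending like _2 or _b are one class to them, and where a whole thing is asked for, a point or a joint stands for the part that bears it (a point fixed in the world has none). Each returns a list of dicts, best first, with "p" (0 to 1); they miss things now and then, are a little off and sometimes report something else, mostly with a low value. They report only what shows in the picture. A call takes as long as a camera call.
- boxes_of(camera, label): "location" ([x, y, z] in m, in world coordinates, good to about 4 mm: the middle of the surface that is visible of it).
- landmark_of(camera, label): "location" ([x, y, z] in m, in world coordinates, good to about 4 mm: a listed point, or the origin of a listed thing).
The state is a dict: "time": time; "joint_pos": joint angles; "qvel": joint speeds; "effort": joint torques, N m; "position": TCP position; "tool_rot": TCP orientation; "contact_force": force on the tool from outside, world axes, zero at the start; "wrist_torque": the same for the moment, N m; "grip_width": finger opening in m; "finger_force": force on a finger pad.
Only numpy, scipy, OpenCV 4.12 (cv2) and the standard library are available. Lean on these libraries where they do the work, as an engineer would, in place of code of your own. Each camera call takes 0.05 s, during which the arm holds its last target. There are 200 camera calls.

## Working session

There is one attempt and no reset: what is moved stays moved. The work goes in short steps, Python scripts to look and compute and a tool call to move; the robot and the scene stay as the last step left them, time stands still between calls to the robot, and variables do not carry over. Pictures are saved under pics/ and viewed, at most 10 in all, crops included, and the job is handed in when it is done.

Besides the shell and the picture viewer there is one more tool, called after "Request:" as name([rows], argument=value, ...), one row to a line, values as JSON. arm_command: Moves the arm, as the interface text tells. Shifts and turns lie within -1 to 1; 1 stands for 10 cm of shift or 360 degrees of turn. Its arguments: {"type":"object","properties":{"motion":{"type":"array"},"newtons":{"type":"number"}},"required":["motion"]}

```bash
mkdir -p pics
cat > h.py <<'E'
from plant import *
import numpy as np, cv2
def shot(n,f):
    im,d=grab_frame(n); cv2.imwrite('pics/'+f,im[:,:,::-1]); return im,d
def pt(n,d,u,v):
    c=get_calibration(n); z=d[v,u]; p=np.linalg.inv(c['mtx'])@[u*z,v*z,z]
    return (np.linalg.inv(c['world_to_cam'])@[*p,1])[:3]
def px(n,p):
    c=get_calibration(n); q=c['mtx']@(c['world_to_cam']@[*p,1])[:3]; return q[:2]/q[2]
E
python3 - <<'E'
from h import *
for c in('top','scene'):
    shot(c,c+'1.png')
    for l in ['balance','rider_knob','pan_load_top','pan_weights_top','chuck_center','weight100_center','weight200_center','weight300_center']:
        print(c,l,[(np.round(r['location'],3).tolist(),round(r['p'],2),px(c,r['location']).astype(int).tolist()) for r in landmark_of(c,l)[:2]])
s=observe();print(s['time'],s['position'],s['tool_rot'])
E
```

```text
top balance [([0.573, 0.01, 0.003], 0.71, [330, 239])]
top rider_knob [([0.574, 0.131, 0.109], 0.71, [271, 232]), ([0.484, -0.025, 0.106], 0.6, [347, 275])]
top pan_load_top [([0.573, 0.128, 0.106], 0.97, [273, 233]), ([0.69, -0.336, -0.0], 0.62, [479, 187])]
top pan_weights_top [([0.572, -0.113, 0.129], 0.83, [391, 230]), ([0.501, -0.254, 0.002], 0.36, [447, 269])]
top chuck_center [([0.584, 0.12, 0.126], 0.56, [276, 226])]
top weight100_center [([0.438, -0.335, 0.027], 0.49, [489, 297])]
top weight200_center [([0.511, 0.324, 0.023], 0.6, [189, 267])]
top weight300_center [([0.556, -0.325, 0.025], 0.74, [481, 244])]
scene balance [([0.572, 0.008, 0.001], 0.61, [298, 283])]
scene rider_knob []
scene pan_load_top [([0.571, 0.131, 0.099], 0.59, [351, 238])]
scene pan_weights_top [([0.571, -0.105, 0.128], 0.81, [241, 248])]
scene chuck_center [([0.588, 0.122, 0.127], 0.69, [350, 233]), ([0.366, 0.201, -0.0], 0.32, [347, 218])]
scene weight100_center [([0.436, -0.333, 0.024], 0.6, [136, 267])]
scene weight200_center [([0.512, 0.322, 0.02], 0.48, [413, 235])]
scene weight300_center [([0.554, -0.324, 0.017], 0.6, [141, 304]), ([0.69, -0.335, 0.001], 0.53, [137, 362])]
0.9 [0.12743219 0.53502022 0.23129043] [ 6.65311702e-06  1.16637473e-01  9.93174556e-01 -1.06801700e-05]
```

View pics/top1.png

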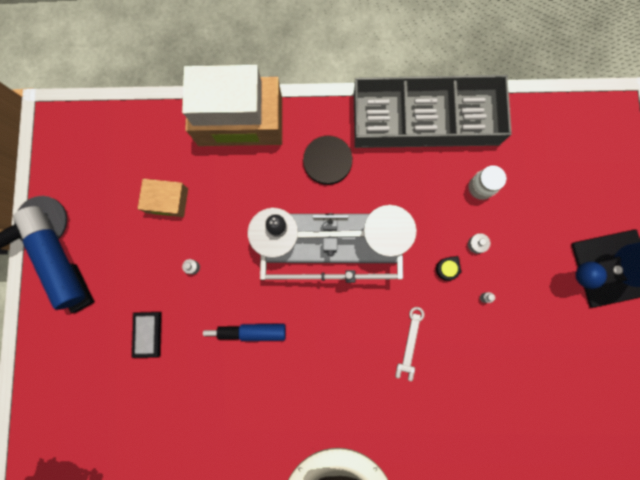

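View pics/scene1.png

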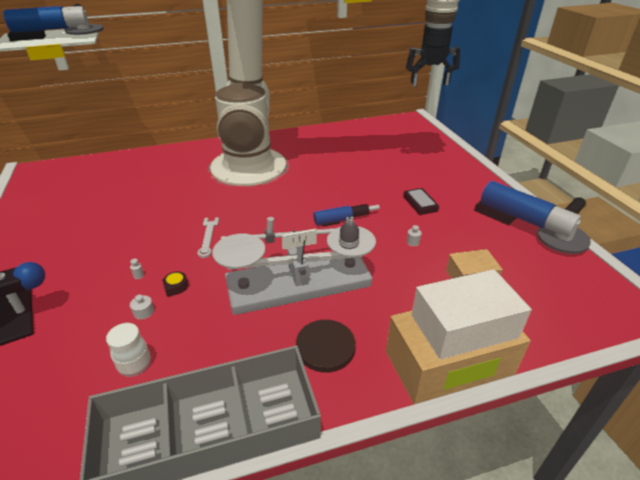

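Top view: the balance is in the centre, with the chuck on the left (+y) pan at px (272,232). The empty pan is at (390,230) and the rider at (349,275). The weights are the 200 g at (190,267), the 300 g at (480,243) and the 100 g at (488,297). The scene view agrees. I'll take the 200 g first, as it is closest and useful for most possible masses.

Request:
arm_command([
  {"jaw": 1,"xyz": [-0.5,-0.25,0],"turn": [0,0,-0.0186]},
  {"jaw": 1,"xyz": [-1,-0.5,0],"turn": [0,0,-0.0372]},
  {"jaw": 1,"xyz": [-1,-0.5,0],"turn": [0,0,-0.0372]},
  {"jaw": 1,"xyz": [-1,-0.5,0],"turn": [0,0,-0.0372]},
])

```text
time: 1.3
position: [0.2143, 0.4624, 0.2317]
tool_rot: [0.0, 0.002, 1.0, 0.0]
contact_force: [-0.3, 0.0, -0.7]
grip_width: 0.0852
finger_force: 0.0
```

```bash
python3 -c "
from h import *
s=observe();print(s['time'],s['position'],s['tool_rot'],s['joint_pos'])"
```

```text
1.3 [0.21430695 0.46239115 0.23168645] [1.61739306e-04 2.04484502e-03 9.99997835e-01 3.50844211e-04] [ 1.13679289e+00 -1.05062552e-02  7.62355377e-02  1.65676546e+00
 -4.23496171e-09  1.14088258e+00]
```

Request:
arm_command([
  {"jaw": 1,"xyz": [-0.5,-0.23,0],"turn": [0,0,0]},
  {"jaw": 1,"xyz": [-1,-0.46,0],"turn": [0,0,0]},
  {"jaw": 1,"xyz": [-1,-0.46,0],"turn": [0,0,0]},
])

```text
time: 1.6
position: [0.3155, 0.4166, 0.231]
tool_rot: [0.0, 0.002, 1.0, -0.0]
contact_force: [-0.7, 0.2, -0.4]
grip_width: 0.0853
finger_force: 0.0
```

Request:
arm_command([
  {"jaw": 1,"xyz": [-0.5,-0.23,0.2],"turn": [0,0,0]},
  {"jaw": 1,"xyz": [-1,-0.46,0.5],"turn": [0,0,0]},
  {"jaw": 1,"xyz": [-1,-0.46,0.5],"turn": [0,0,0]},
])

```text
time: 1.9
position: [0.4145, 0.3707, 0.1788]
tool_rot: [-0.001, 0.001, 1.0, -0.001]
contact_force: [-0.8, -0.4, 0.3]
grip_width: 0.0852
finger_force: 0.0
```

Request:
arm_command([
  {"jaw": 1,"xyz": [-0.5,-0.23,0.3],"turn": [0,0,0]},
  {"jaw": 1,"xyz": [-0.97,-0.47,0.7],"turn": [0,0,0]},
  {"jaw": 1,"xyz": [-0.97,-0.47,0.7],"turn": [0,0,0]},
  {"jaw": 1,"xyz": [-0.97,-0.47,0.7],"turn": [0,0,0]},
])

```text
time: 2.3
position: [0.5104, 0.3234, 0.1075]
tool_rot: [-0.002, 0.002, 1.0, -0.001]
contact_force: [-0.6, 1.2, -0.4]
grip_width: 0.0855
finger_force: 0.0
```

```bash
python3 -c "
from h import *
s=observe();print(s['time'],s['position'])
for c in ('scene','top'):
    shot(c,c+'2.png'); print([(np.round(r['location'],3),r['p']) for r in landmark_of(c,'weight200_center')[:2]])"
```

```text
2.3 [0.51043386 0.3233741  0.10747462]
[(array([0.511, 0.321, 0.021]), 0.75)]
[(array([0.514, 0.32 , 0.025]), 0.51)]
```

Request:
arm_command([
  {"jaw": 1,"xyz": [0,0,0.4],"turn": [0,0,0]},
  {"jaw": 1,"xyz": [-0.01,-0.01,0.7],"turn": [0,0,0]},
  {"jaw": 1,"xyz": [-0.01,-0.01,1],"turn": [0,0,0]},
  {"jaw": 1,"xyz": [-0.01,-0.01,1],"turn": [0,0,0]},
])

```text
time: 2.9
position: [0.5084, 0.3231, 0.0084]
tool_rot: [-0.002, -0.001, 1.0, -0.001]
contact_force: [-1.4, -0.5, -0.5]
grip_width: 0.0854
finger_force: 0.0
```

Request:
arm_command([
  {"jaw": 1,"xyz": [0,0,0.04],"turn": [0,0,0]},
  {"jaw": 0,"xyz": [0,0,0.04],"turn": [0,0,0]},
  {"jaw": 0,"xyz": [0,0,0.04],"turn": [0,0,0]},
  {"jaw": 0,"xyz": [0,0,0.04],"turn": [0,0,0]},
  {"jaw": 0,"xyz": [0,0,0.04],"turn": [0,0,0]},
  {"jaw": 0,"xyz": [0,0,0.04],"turn": [0,0,0]},
  {"jaw": 0,"xyz": [0,0,0.04],"turn": [0,0,0]},
  {"jaw": 0,"xyz": [0,0,0.04],"turn": [0,0,0]},
], newtons=40)

```text
time: 3.7
position: [0.5116, 0.3234, 0.0085]
tool_rot: [0.001, 0.0, 1.0, 0.0]
contact_force: [-1.2, -1.1, 5.2]
grip_width: 0.0306
finger_force: 39.5
```

Request:
arm_command([
  {"jaw": 0,"xyz": [0,0,-0.3],"turn": [0,0,0]},
  {"jaw": 0,"xyz": [0,0,-0.7],"turn": [0,0,0]},
  {"jaw": 0,"xyz": [0,0,-1],"turn": [0,0,0]},
])

```text
time: 4.0
position: [0.5112, 0.3232, 0.1094]
tool_rot: [0.0, 0.0, 1.0, 0.0]
contact_force: [1.0, 0.2, -1.6]
grip_width: 0.0304
finger_force: 40.3
```

Request:
arm_command([
  {"jaw": 0,"xyz": [0,-0.1,-0.5],"turn": [0,0,0]},
  {"jaw": 0,"xyz": [0,-0.2,-0.9],"turn": [0,0,0]},
  {"jaw": 0,"xyz": [0,-0.33,-1],"turn": [0,0,0]},
])

```text
time: 4.3
position: [0.5122, 0.2906, 0.2127]
tool_rot: [0.003, -0.0, 1.0, 0.002]
contact_force: [0.2, -0.1, -2.8]
grip_width: 0.031
finger_force: 40.4
```

Request:
arm_command([
  {"jaw": 0,"xyz": [-0.1,-0.3,-0.1],"turn": [0,0,0]},
  {"jaw": 0,"xyz": [-0.15,-0.65,-0.2],"turn": [0,0,0]},
  {"jaw": 0,"xyz": [-0.15,-1,-0.2],"turn": [0,0,0]},
])

```text
time: 4.6
position: [0.5266, 0.189, 0.2276]
tool_rot: [0.0, -0.0, 1.0, 0.0]
contact_force: [0.5, 0.9, -2.4]
grip_width: 0.0305
finger_force: 40.3
```

Request:
arm_command([
  {"jaw": 0,"xyz": [-0.1,-0.4,0],"turn": [0,0,0]},
  {"jaw": 0,"xyz": [-0.15,-0.75,0],"turn": [0,0,0]},
  {"jaw": 0,"xyz": [-0.15,-1,0],"turn": [0,0,0]},
])

```text
time: 4.9
position: [0.5411, 0.0878, 0.2263]
tool_rot: [-0.001, 0.001, 1.0, -0.0]
contact_force: [-0.1, 0.9, -1.2]
grip_width: 0.0302
finger_force: 40.3
```

Request:
arm_command([
  {"jaw": 0,"xyz": [-0.1,-0.4,0],"turn": [0,0,0]},
  {"jaw": 0,"xyz": [-0.15,-0.75,0],"turn": [0,0,0]},
  {"jaw": 0,"xyz": [-0.15,-1,0],"turn": [0,0,0]},
])

```text
time: 5.2
position: [0.556, -0.0122, 0.2262]
tool_rot: [-0.001, 0.001, 1.0, -0.0]
contact_force: [-0.2, 0.2, -0.8]
grip_width: 0.0303
finger_force: 40.3
```

Request:
arm_command([
  {"jaw": 0,"xyz": [-0.1,-0.4,0],"turn": [0,0,0]},
  {"jaw": 0,"xyz": [-0.15,-0.75,0],"turn": [0,0,0]},
  {"jaw": 0,"xyz": [-0.15,-1,0],"turn": [0,0,0]},
  {"jaw": 0,"xyz": [-0.15,-1,0],"turn": [0,0,0]},
  {"jaw": 0,"xyz": [-0.15,-1,0],"turn": [0,0,0]},
])

```text
time: 5.7
position: [0.5707, -0.1102, 0.2265]
tool_rot: [-0.001, 0.001, 1.0, 0.0]
contact_force: [0.6, -0.1, -2.3]
grip_width: 0.0308
finger_force: 40.3
```

```bash
python3 -c "
from h import *
s=observe();print(s['time'],s['position'],s['joint_pos'],s['contact_force'])
for c in ('scene',):
    im,d=shot(c,c+'3.png'); 
    for l in ('weight200_center','pan_weights_top','pan_load_top'): print(l,[(np.round(r['location'],3),r['p']) for r in landmark_of(c,l)[:2]])
cv2.imwrite('pics/c3.png',cv2.resize(im[120:340,180:440],None,fx=3,fy=2.7)[:,:,::-1])"
```

```text
5.7 [ 0.57071659 -0.11021524  0.22647289] [-1.90905065e-01  1.62960188e-01  2.50341966e-01  1.65949583e+00
  2.77716879e-04 -1.89410862e-01] [ 0.63700841 -0.05014303 -2.34789736]
weight200_center [(array([ 0.572, -0.109,  0.237]), 0.79)]
pan_weights_top [(array([ 0.572, -0.109,  0.13 ]), 0.57), (array([ 0.5  , -0.249,  0.001]), 0.18)]
pan_load_top [(array([0.573, 0.13 , 0.1  ]), 0.55)]
```

View pics/c3.png

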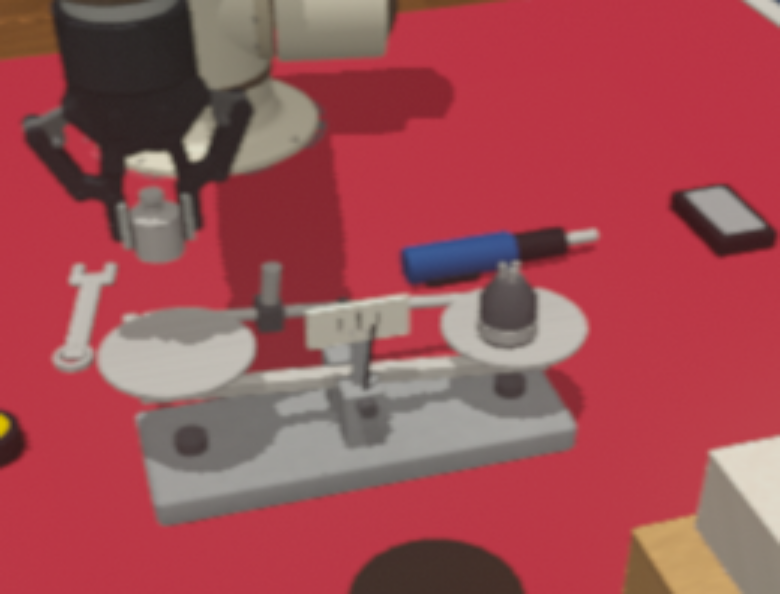

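The 200 g is held upright over the empty pan (crop px 155,225). The chuck pan is low, and the rider is at crop (270,300). Lowering the weight onto the pan.

Request:
arm_command([
  {"jaw": 0,"xyz": [0,0,0.3],"turn": [0,0,0]},
  {"jaw": 0,"xyz": [0,0,0.6],"turn": [0,0,0]},
  {"jaw": 0,"xyz": [0,0,0.78],"turn": [0,0,0]},
  {"jaw": 0,"xyz": [0,0,0.84],"turn": [0,0,0]},
  {"jaw": 0,"xyz": [0,0,0.87],"turn": [0,0,0]},
  {"jaw": 0,"xyz": [0,0,0.9],"turn": [0,0,0]},
  {"jaw": 0,"xyz": [0,0,0.9],"turn": [0,0,0]},
  {"jaw": 0,"xyz": [0,0,0.9],"turn": [0,0,0]},
])

```text
time: 6.7
position: [0.5715, -0.1098, 0.1382]
tool_rot: [0.001, 0.0, 1.0, -0.0]
contact_force: [-0.1, 0.6, -1.7]
grip_width: 0.0305
finger_force: 40.4
```

```bash
python3 -c "
from h import *
s=observe();print(s['time'],s['position'],s['contact_force'])
for l in range(1):
    im,d=shot('scene','s4.png'); 
    for l in ('weight200_center','pan_weights_top'): print(l,[(np.round(r['location'],3),r['p']) for r in landmark_of('scene',l)[:2]])"
```

```text
6.7 [ 0.57145385 -0.10982472  0.13816248] [-0.12330417  0.57916934 -1.68277551]
weight200_center [(array([ 0.571, -0.108,  0.149]), 0.64), (array([ 0.341, -0.166,  0.003]), 0.47)]
pan_weights_top [(array([ 0.572, -0.108,  0.131]), 0.95)]
```

Request:
arm_command([
  {"jaw": 0,"xyz": [0,0,0.02],"turn": [0,0,0]},
  {"jaw": 0,"xyz": [0,0,0.02],"turn": [0,0,0]},
  {"jaw": 0.45,"xyz": [0,0,0.02],"turn": [0,0,0]},
  {"jaw": 0.55,"xyz": [0,0,0.02],"turn": [0,0,0]},
  {"jaw": 0.6,"xyz": [0,0,0.02],"turn": [0,0,0]},
  {"jaw": 0.6,"xyz": [0,0,0.02],"turn": [0,0,0]},
])

```text
time: 7.45
position: [0.5711, -0.1098, 0.1354]
tool_rot: [0.0, 0.0, 1.0, -0.0]
contact_force: [0.5, 0.5, -0.5]
grip_width: 0.0513
finger_force: 0.0
```

Request:
arm_command([
  {"jaw": 0.6,"xyz": [0,0,-0.2],"turn": [0,0,0]},
  {"jaw": 0.6,"xyz": [0,0,-0.6],"turn": [0,0,0]},
  {"jaw": 0.6,"xyz": [0,0,-1],"turn": [0,0,0]},
  {"jaw": 0.6,"xyz": [0,0,-1],"turn": [0,0,0]},
  {"jaw": 0.6,"xyz": [0,0,-1],"turn": [0,0,0]},
  {"jaw": 0.6,"xyz": [0,0,-1],"turn": [0,0,0]},
  {"jaw": 0.6,"xyz": [0,0,-1],"turn": [0,0,0]},
  {"jaw": 0.6,"xyz": [0,0,-1],"turn": [0,0,0]},
  {"jaw": 0.6,"xyz": [0,0,-1],"turn": [0,0,0]},
  {"jaw": 0.6,"xyz": [0,0,-1],"turn": [0,0,0]},
])

```text
time: 8.45
position: [0.571, -0.1098, 0.235]
tool_rot: [-0.0, 0.0, 1.0, 0.0]
contact_force: [-0.3, 0.6, 0.7]
grip_width: 0.0513
finger_force: 0.0
```

```bash
cat > look.py <<'E'
from h import *
s=observe();print(s['time'],s['position'],s['contact_force'])
for c in ('scene','top'):
    im,d=shot(c,c+'_%.1f.png'%s['time'])
    for l in ('weight200_center','pan_weights_top','pan_load_top','chuck_center','rider_knob'): print(c,l,[(np.round(r['location'],3),r['p']) for r in landmark_of(c,l)[:2]])
    if c=='scene': cv2.imwrite('pics/crop_%.1f.png'%s['time'],cv2.resize(im[120:340,180:440],None,fx=3,fy=2.7)[:,:,::-1])
E
python3 look.py; ls pics
```

```text
8.45 [ 0.57099281 -0.1097841   0.23500617] [-0.2731872   0.63511856  0.6511561 ]
scene weight200_center [(array([ 0.574, -0.11 ,  0.121]), 0.91)]
scene pan_weights_top [(array([ 0.572, -0.104,  0.1  ]), 0.72), (array([ 0.554, -0.325,  0.021]), 0.67)]
scene pan_load_top [(array([0.575, 0.13 , 0.126]), 0.6), (array([ 0.57 ,  0.009, -0.002]), 0.52)]
scene chuck_center [(array([0.59 , 0.12 , 0.154]), 0.83)]
scene rider_knob [(array([ 0.484, -0.036,  0.099]), 0.62)]
top weight200_center [(array([ 0.574, -0.112,  0.124]), 0.52), (array([0.575, 0.129, 0.136]), 0.44)]
top pan_weights_top [(array([ 0.572, -0.116,  0.1  ]), 0.85), (array([0.573, 0.01 , 0.002]), 0.64)]
top pan_load_top [(array([0.573, 0.13 , 0.134]), 0.67)]
top chuck_center [(array([0.585, 0.12 , 0.153]), 0.65)]
top rider_knob [(array([ 0.484, -0.032,  0.096]), 0.57)]
c3.png
crop_8.4.png
s4.png
scene1.png
scene2.png
scene3.png
scene_8.4.png
top1.png
top2.png
top_8.4.png
```

Request:
arm_command([
  {"jaw": 0.45,"xyz": [0.4,0.35,0],"turn": [0,0,0]},
  {"jaw": 0.45,"xyz": [0.7,0.6,0.2],"turn": [0,0,0]},
  {"jaw": 0.45,"xyz": [0.87,0.76,0.5],"turn": [0,0,0]},
  {"jaw": 0.45,"xyz": [0.87,0.76,0.7],"turn": [0,0,0]},
])

```text
time: 9.45
position: [0.4821, -0.0322, 0.1643]
tool_rot: [-0.0, -0.001, 1.0, 0.0]
contact_force: [0.6, -0.7, 0.2]
grip_width: 0.0383
finger_force: 0.0
```

Request:
arm_command([
  {"jaw": 0.45,"xyz": [0,0,0.35],"turn": [0,0,0]},
  {"jaw": 0.45,"xyz": [0,0,0.7],"turn": [0,0,0]},
  {"jaw": 0.45,"xyz": [0,0,0.7],"turn": [0,0,0]},
  {"jaw": 0.45,"xyz": [0,0,0.7],"turn": [0,0,0]},
], newtons=20)

```text
time: 9.85
position: [0.4839, -0.0338, 0.096]
tool_rot: [-0.0, 0.0, 1.0, 0.0]
contact_force: [-0.1, 0.7, -0.6]
grip_width: 0.0385
finger_force: 0.0
```

Request:
arm_command([
  {"jaw": 0,"xyz": [0,0,0],"turn": [0,0,0]},
  {"jaw": 0,"xyz": [0,0,0],"turn": [0,0,0]},
  {"jaw": 0,"xyz": [0,0,0],"turn": [0,0,0]},
  {"jaw": 0,"xyz": [0,0,0],"turn": [0,0,0]},
  {"jaw": 0,"xyz": [0,0,0],"turn": [0,0,0]},
  {"jaw": 0,"xyz": [0,0,0],"turn": [0,0,0]},
], newtons=20)

```text
time: 10.45
position: [0.4853, -0.034, 0.0974]
tool_rot: [0.002, 0.0, 1.0, -0.0]
contact_force: [-0.5, -1.1, 7.1]
grip_width: 0.0137
finger_force: 19.5
```

```bash
python3 look.py
```

```text
10.45 [ 0.48526699 -0.03395318  0.097437  ] [-0.4686685  -1.05565144  7.14646966]
scene weight200_center [(array([ 0.574, -0.109,  0.121]), 0.66)]
scene pan_weights_top [(array([ 0.571, -0.108,  0.1  ]), 0.95), (array([ 0.672,  0.39 , -0.   ]), 0.67)]
scene pan_load_top [(array([0.575, 0.129, 0.13 ]), 0.71), (array([ 0.501, -0.25 ,  0.001]), 0.23)]
scene chuck_center [(array([0.59 , 0.116, 0.155]), 0.73), (array([ 0.672,  0.389, -0.   ]), 0.7)]
scene rider_knob [(array([ 0.486, -0.034,  0.099]), 0.45)]
top weight200_center [(array([ 0.501, -0.253,  0.   ]), 0.43)]
top pan_weights_top []
top pan_load_top [(array([0.573, 0.13 , 0.135]), 0.57)]
top chuck_center [(array([0.586, 0.123, 0.155]), 0.97)]
top rider_knob []
```

Request:
arm_command([
  {"jaw": 0.27,"xyz": [0,0,0],"turn": [0,0,0]},
  {"jaw": 0.27,"xyz": [0,0,-0.06],"turn": [0,0,0]},
  {"jaw": 0.27,"xyz": [0,0,-0.06],"turn": [0,0,0]},
  {"jaw": 0,"xyz": [0,0,-0.06],"turn": [0,0,0]},
  {"jaw": 0,"xyz": [0,0,-0.06],"turn": [0,0,0]},
  {"jaw": 0,"xyz": [0,0,-0.06],"turn": [0,0,0]},
  {"jaw": 0,"xyz": [0,0.1,-0.08],"turn": [0,0,0]},
  {"jaw": 0,"xyz": [0,0.2,-0.09],"turn": [0,0,0]},
  {"jaw": 0,"xyz": [0,0.3,-0.1],"turn": [0,0,0]},
  {"jaw": 0,"xyz": [0,0.36,-0.1],"turn": [0,0,0]},
  {"jaw": 0,"xyz": [0,0.41,-0.1],"turn": [0,0,0]},
  {"jaw": 0,"xyz": [0,0.41,-0.1],"turn": [0,0,0]},
  {"jaw": 0,"xyz": [0,0.41,-0.1],"turn": [0,0,0]},
])

```text
time: 12.35
position: [0.4849, 0.0084, 0.1064]
tool_rot: [0.001, -0.001, 1.0, 0.0]
contact_force: [2.1, 0.3, 8.2]
grip_width: 0.0132
finger_force: 19.6
```

Request:
arm_command([
  {"jaw": 0.27,"xyz": [0,0,0],"turn": [0,0,0]},
  {"jaw": 0.35,"xyz": [0,0,0],"turn": [0,0,0]},
  {"jaw": 0.4,"xyz": [0,0,-0.1],"turn": [0,0,0]},
  {"jaw": 0.4,"xyz": [0,0,-0.4],"turn": [0,0,0]},
  {"jaw": 0.4,"xyz": [0.4,0,-0.8],"turn": [0,0,0]},
  {"jaw": 0.4,"xyz": [0.9,0,-0.8],"turn": [0,0,0]},
  {"jaw": 0.4,"xyz": [0.9,0,-0.8],"turn": [0,0,0]},
  {"jaw": 0.4,"xyz": [0.9,0,-0.8],"turn": [0,0,0]},
  {"jaw": 0.4,"xyz": [0.9,0,-0.8],"turn": [0,0,0]},
  {"jaw": 0.4,"xyz": [0.9,0,-0.8],"turn": [0,0,0]},
  {"jaw": 0.4,"xyz": [0.9,0,-0.8],"turn": [0,0,0]},
  {"jaw": 0.4,"xyz": [0.9,0,-0.8],"turn": [0,0,0]},
  {"jaw": 0.4,"xyz": [0.9,0,-0.8],"turn": [0,0,0]},
  {"jaw": 0.4,"xyz": [0.9,0,-0.8],"turn": [0,0,0]},
  {"jaw": 0.4,"xyz": [0.9,0,-0.8],"turn": [0,0,0]},
  {"jaw": 0.4,"xyz": [0.9,0,-0.8],"turn": [0,0,0]},
])

```text
time: 13.95
position: [0.3941, 0.0072, 0.1853]
tool_rot: [-0.0, 0.0, 1.0, -0.0]
contact_force: [-0.4, 0.7, -0.4]
grip_width: 0.0344
finger_force: 0.0
```

```bash
python3 look.py; ls pics | tail -9
```

```text
13.95 [0.39408347 0.00720511 0.18527824] [-0.41302946  0.69559606 -0.35997452]
scene weight200_center [(array([ 0.575, -0.11 ,  0.141]), 0.6), (array([0.572, 0.011, 0.001]), 0.43)]
scene pan_weights_top [(array([ 0.575, -0.105,  0.12 ]), 0.81), (array([ 0.5  , -0.251,  0.001]), 0.28)]
scene pan_load_top [(array([0.571, 0.13 , 0.107]), 0.94)]
scene chuck_center [(array([0.587, 0.12 , 0.139]), 0.84)]
scene rider_knob [(array([0.486, 0.008, 0.102]), 0.57)]
top weight200_center [(array([0.668, 0.39 , 0.003]), 0.67), (array([0.588, 0.122, 0.136]), 0.66)]
top pan_weights_top [(array([ 0.57 , -0.114,  0.123]), 0.93)]
top pan_load_top [(array([0.571, 0.13 , 0.114]), 0.67), (array([ 0.559, -0.325,  0.02 ]), 0.15)]
top chuck_center [(array([0.582, 0.12 , 0.136]), 0.77), (array([ 0.572, -0.112,  0.119]), 0.66)]
top rider_knob [(array([0.483, 0.013, 0.103]), 0.41)]
scene3.png
scene_10.4.png
scene_13.9.png
scene_8.4.png
top1.png
top2.png
top_10.4.png
top_13.9.png
top_8.4.png
```

```bash
cat > tilt.py <<'E'
from h import *
c=get_calibration('top');Ki=np.linalg.inv(c['mtx']);W=np.linalg.inv(c['world_to_cam'])
v,u=np.mgrid[:480,:640]
def run(n=3):
  out=[]
  for k in range(n):
    im,d=grab_frame('top'); P=(np.stack([u*d,v*d,d],-1)@Ki.T)@W[:3,:3].T+W[:3,3]
    x,y,z=P[...,0],P[...,1],P[...,2]; ok=d>0
    t=ok&(abs(z)<.012)&(x>.3)&(x<.7)&(abs(y)<.35)
    A=np.linalg.lstsq(np.c_[x[t],y[t],np.ones(t.sum())],z[t],rcond=None)[0]
    zc=z-(A[0]*x+A[1]*y+A[2]); h=[]
    for cy in(.130,-.110):
        r=np.hypot(x-.572,y-cy); m=ok&(r<.045)&(zc>.09)&(zc<.137)
        if cy>0: m&=np.hypot(x-.588,y-.12)>.028
        else: m&=np.hypot(x-.573,y+.11)>.024
        h.append(np.median(zc[m]))
    out.append([*h,(h[0]-h[1])/.24])
  print(observe()['time'],np.round(out,4).tolist(),A.round(4)); 
run()
E
python3 tilt.py
```

```text
14.7 [[0.1093, 0.1203, -0.0459], [0.1095, 0.1204, -0.0456], [0.1094, 0.1204, -0.0457]] [ 0.0001 -0.0004  0.0003]
```

View pics/crop_13.9.png

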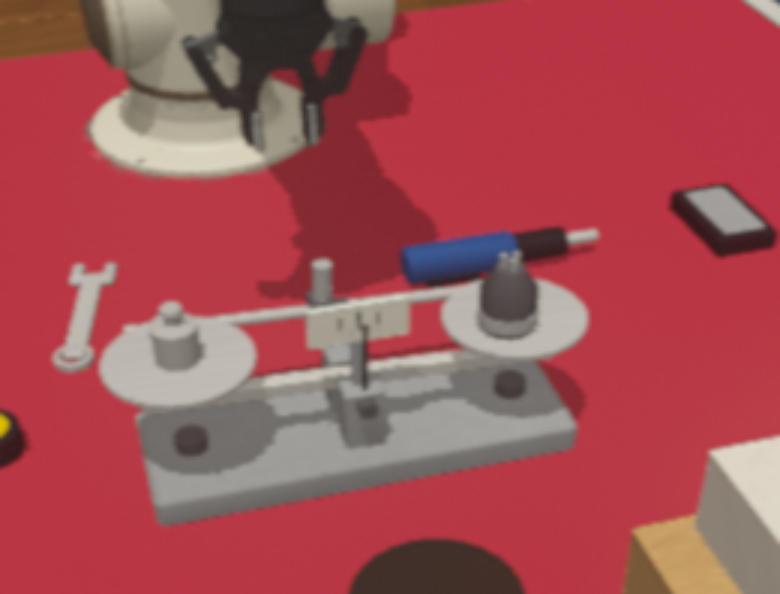

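The beam hangs free at -0.046 rad, which means about 12.3 g is missing, or about 11.4 mm of rider travel.

Request:
arm_command([
  {"jaw": 0.4,"xyz": [-0.5,0,0],"turn": [0,0,0]},
  {"jaw": 0.4,"xyz": [-0.9,0,0],"turn": [0,0,0]},
  {"jaw": 0.4,"xyz": [-0.91,0,0],"turn": [0,0,0]},
  {"jaw": 0.4,"xyz": [-0.91,0,0.4],"turn": [0,0,0]},
  {"jaw": 0.4,"xyz": [-0.91,0,0.76],"turn": [0,0,0]},
  {"jaw": 0.4,"xyz": [-0.91,0,0.76],"turn": [0,0,0]},
  {"jaw": 0,"xyz": [-0.91,0,0.76],"turn": [0,0,0]},
  {"jaw": 0,"xyz": [-0.91,0,0.76],"turn": [0,0,0]},
  {"jaw": 0,"xyz": [-0.91,0,0.76],"turn": [0,0,0]},
  {"jaw": 0,"xyz": [-0.91,0,0.76],"turn": [0,0,0]},
  {"jaw": 0,"xyz": [-0.91,0,0.76],"turn": [0,0,0]},
], newtons=20)

```text
time: 15.8
position: [0.4855, 0.0072, 0.1109]
tool_rot: [0.001, 0.0, 1.0, -0.0]
contact_force: [-4.9, -0.0, 6.6]
grip_width: 0.0124
finger_force: 20.7
```

Request:
arm_command([
  {"jaw": 0,"xyz": [0,-0.04,0],"turn": [0,0,0]},
  {"jaw": 0,"xyz": [0,-0.08,0],"turn": [0,0,0]},
  {"jaw": 0,"xyz": [0,-0.114,0],"turn": [0,0,0]},
  {"jaw": 0,"xyz": [0,-0.114,0],"turn": [0,0,0]},
  {"jaw": 0,"xyz": [0,-0.114,0],"turn": [0,0,0]},
  {"jaw": 0,"xyz": [0,-0.114,0],"turn": [0,0,0]},
])

```text
time: 16.4
position: [0.4853, -0.0043, 0.1109]
tool_rot: [0.001, 0.0, 1.0, -0.0]
contact_force: [-5.8, -0.3, 7.1]
grip_width: 0.0128
finger_force: 20.6
```

Request:
arm_command([
  {"jaw": 0.27,"xyz": [0,0,0],"turn": [0,0,0]},
  {"jaw": 0.35,"xyz": [0,0,0],"turn": [0,0,0]},
  {"jaw": 0.4,"xyz": [0,0,-0.1],"turn": [0,0,0]},
  {"jaw": 0.4,"xyz": [0,0,-0.4],"turn": [0,0,0]},
  {"jaw": 0.4,"xyz": [0.4,0,-0.8],"turn": [0,0,0]},
  {"jaw": 0.4,"xyz": [0.9,0,-0.8],"turn": [0,0,0]},
  {"jaw": 0.4,"xyz": [0.9,0,-0.8],"turn": [0,0,0]},
  {"jaw": 0.4,"xyz": [0.9,0,-0.8],"turn": [0,0,0]},
  {"jaw": 0.4,"xyz": [0.9,0,-0.8],"turn": [0,0,0]},
  {"jaw": 0.4,"xyz": [0.9,0,-0.8],"turn": [0,0,0]},
  {"jaw": 0.4,"xyz": [0.9,0,-0.8],"turn": [0,0,0]},
  {"jaw": 0.4,"xyz": [0.9,0,-0.8],"turn": [0,0,0]},
  {"jaw": 0.4,"xyz": [0.9,0,-0.8],"turn": [0,0,0]},
  {"jaw": 0.4,"xyz": [0.9,0,-0.8],"turn": [0,0,0]},
  {"jaw": 0.4,"xyz": [0.9,0,-0.8],"turn": [0,0,0]},
  {"jaw": 0.4,"xyz": [0.9,0,-0.8],"turn": [0,0,0]},
  {"jaw": 0.4,"xyz": [0.9,0,-0.8],"turn": [0,0,0]},
  {"jaw": 0.4,"xyz": [0.9,0,-0.8],"turn": [0,0,0]},
  {"jaw": 0.4,"xyz": [0.9,0,-0.8],"turn": [0,0,0]},
  {"jaw": 0.4,"xyz": [0.9,0,-0.8],"turn": [0,0,0]},
])

```text
time: 18.4
position: [0.3951, -0.0042, 0.1893]
tool_rot: [0.0, 0.0, 1.0, 0.0]
contact_force: [1.1, -0.2, 0.1]
grip_width: 0.0339
finger_force: 0.0
```

```bash
sed -i 's/^run()/run(6)/' tilt.py; python3 tilt.py; python3 look.py
```

```text
18.7 [[0.1166, 0.1134, 0.0132], [0.1165, 0.1134, 0.0131], [0.1165, 0.1132, 0.0138], [0.1166, 0.1134, 0.0134], [0.1164, 0.1132, 0.0135], [0.1165, 0.1133, 0.0133]] [ 0.0011 -0.0002 -0.0003]
18.7 [ 0.39507864 -0.00419277  0.18929764] [0.28557109 0.29355008 0.21924862]
scene weight200_center [(array([ 0.572, -0.112,  0.133]), 0.77), (array([ 0.555, -0.321,  0.021]), 0.67)]
scene pan_weights_top []
scene pan_load_top [(array([0.572, 0.13 , 0.114]), 0.83), (array([0.57 , 0.01 , 0.001]), 0.7)]
scene chuck_center [(array([0.588, 0.12 , 0.146]), 0.62)]
scene rider_knob [(array([ 0.484, -0.007,  0.104]), 0.69)]
top weight200_center [(array([ 0.571, -0.112,  0.137]), 0.65)]
top pan_weights_top [(array([ 0.569, -0.11 ,  0.117]), 0.81)]
top pan_load_top [(array([0.574, 0.129, 0.12 ]), 0.83), (array([0.669, 0.39 , 0.001]), 0.28)]
top chuck_center [(array([0.584, 0.12 , 0.142]), 0.78)]
top rider_knob [(array([ 0.483, -0.002,  0.1  ]), 0.43)]
```

Request:
arm_command([
  {"jaw": 0.4,"xyz": [-0.5,0,0],"turn": [0,0,0]},
  {"jaw": 0.4,"xyz": [-0.9,0,0],"turn": [0,0,0]},
  {"jaw": 0.4,"xyz": [-0.9,0,0],"turn": [0,0,0]},
  {"jaw": 0.4,"xyz": [-0.9,0,0.4],"turn": [0,0,0]},
  {"jaw": 0.4,"xyz": [-0.9,0,0.79],"turn": [0,0,0]},
  {"jaw": 0.4,"xyz": [-0.9,0,0.79],"turn": [0,0,0]},
  {"jaw": 0,"xyz": [-0.9,0,0.79],"turn": [0,0,0]},
  {"jaw": 0,"xyz": [-0.9,0,0.79],"turn": [0,0,0]},
  {"jaw": 0,"xyz": [-0.9,0,0.79],"turn": [0,0,0]},
  {"jaw": 0,"xyz": [-0.9,0,0.79],"turn": [0,0,0]},
  {"jaw": 0,"xyz": [-0.9,0,0.79],"turn": [0,0,0]},
  {"jaw": 0,"xyz": [-0.9,0.015,0.79],"turn": [0,0,0]},
  {"jaw": 0,"xyz": [-0.9,0.033,0.79],"turn": [0,0,0]},
  {"jaw": 0,"xyz": [-0.9,0.033,0.79],"turn": [0,0,0]},
  {"jaw": 0,"xyz": [-0.9,0.033,0.79],"turn": [0,0,0]},
  {"jaw": 0,"xyz": [-0.9,0.033,0.79],"turn": [0,0,0]},
], newtons=20)

```text
time: 20.9
position: [0.4856, -0.0008, 0.1121]
tool_rot: [0.001, 0.0, 1.0, 0.0]
contact_force: [-3.8, 0.6, 7.6]
grip_width: 0.0128
finger_force: 20.5
```

Request:
arm_command([
  {"jaw": 0.27,"xyz": [0,0,0],"turn": [0,0,0]},
  {"jaw": 0.35,"xyz": [0,0,0],"turn": [0,0,0]},
  {"jaw": 0.4,"xyz": [0,0,-0.1],"turn": [0,0,0]},
  {"jaw": 0.4,"xyz": [0,0,-0.4],"turn": [0,0,0]},
  {"jaw": 0.4,"xyz": [0.4,0,-0.8],"turn": [0,0,0]},
  {"jaw": 0.4,"xyz": [0.9,0,-0.8],"turn": [0,0,0]},
  {"jaw": 0.4,"xyz": [0.9,0,-0.8],"turn": [0,0,0]},
  {"jaw": 0.4,"xyz": [0.9,0,-0.8],"turn": [0,0,0]},
  {"jaw": 0.4,"xyz": [0.9,0,-0.8],"turn": [0,0,0]},
  {"jaw": 0.4,"xyz": [0.9,0,-0.8],"turn": [0,0,0]},
  {"jaw": 0.4,"xyz": [0.9,0,-0.8],"turn": [0,0,0]},
  {"jaw": 0.4,"xyz": [0.9,0,-0.8],"turn": [0,0,0]},
  {"jaw": 0.4,"xyz": [0.9,0,-0.8],"turn": [0,0,0]},
  {"jaw": 0.4,"xyz": [0.9,0,-0.8],"turn": [0,0,0]},
  {"jaw": 0.4,"xyz": [0.9,0,-0.8],"turn": [0,0,0]},
  {"jaw": 0.4,"xyz": [0.9,0,-0.8],"turn": [0,0,0]},
  {"jaw": 0.4,"xyz": [0.9,0,-0.8],"turn": [0,0,0]},
  {"jaw": 0.4,"xyz": [0.9,0,-0.8],"turn": [0,0,0]},
  {"jaw": 0.4,"xyz": [0.9,0,-0.8],"turn": [0,0,0]},
  {"jaw": 0.4,"xyz": [0.9,0,-0.8],"turn": [0,0,0]},
])

```text
time: 22.9
position: [0.3951, -0.0009, 0.1903]
tool_rot: [0.0, 0.0, 1.0, -0.0]
contact_force: [-0.1, -0.1, -0.4]
grip_width: 0.0341
finger_force: 0.0
```

```bash
sed -i 's/run(6)/run(10)/' tilt.py; python3 tilt.py; python3 look.py; cp pics/crop_1[89]*.png /tmp; cp pics/crop_2*.png pics/final.png
```

```text
23.4 [[0.114, 0.1157, -0.0068], [0.1141, 0.1156, -0.0064], [0.1142, 0.1157, -0.0063], [0.1142, 0.1157, -0.0062], [0.1142, 0.1156, -0.0059], [0.1143, 0.1157, -0.0059], [0.1141, 0.1157, -0.0067], [0.1142, 0.1158, -0.0066], [0.1143, 0.1158, -0.0062], [0.1142, 0.1156, -0.006]] [ 0.001  -0.0002 -0.0002]
23.4 [ 0.3950815  -0.00087519  0.1902865 ] [ 0.39962705 -1.27337249  0.50846254]
scene weight200_center [(array([ 0.573, -0.111,  0.138]), 0.74), (array([ 0.485, -0.003,  0.102]), 0.4)]
scene pan_weights_top []
scene pan_load_top [(array([0.573, 0.13 , 0.115]), 0.95)]
scene chuck_center [(array([ 0.5  , -0.249,  0.003]), 0.69), (array([0.589, 0.122, 0.142]), 0.59)]
scene rider_knob [(array([ 0.686, -0.336,  0.003]), 0.5), (array([ 0.487, -0.002,  0.106]), 0.48)]
top weight200_center [(array([ 0.575, -0.11 ,  0.137]), 0.74)]
top pan_weights_top [(array([ 0.573, -0.114,  0.115]), 0.88), (array([ 0.554, -0.325,  0.022]), 0.57)]
top pan_load_top [(array([0.574, 0.129, 0.119]), 0.69), (array([ 0.436, -0.334,  0.023]), 0.21)]
top chuck_center [(array([0.582, 0.122, 0.14 ]), 0.91)]
top rider_knob [(array([0.485, 0.002, 0.102]), 0.57)]
```

View pics/final.png

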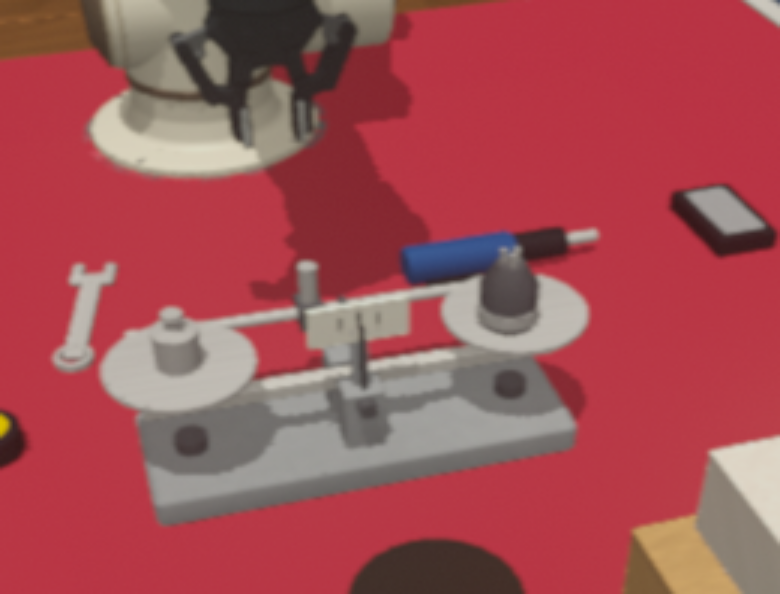

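The beam is steady at about -0.006 rad. The needle (crop px 361,340) points at the centre mark, the chuck and the 200 g weight stand upright on their pans, and the gripper is clear.

```bash
python3 -c "
from plant import *
print(hand_in())"
```

```text
the job is handed in; nothing more can be done
None
```

I handed the job in with the beam at rest about 0.006 rad from level (limit 0.02), the 200 g weight and the rider balancing the chuck, and the arm clear; the chuck weighs roughly 210 g, and the hand-in gave no verdict.

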